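# Fetch a capacitor from the pedal dispenser

### The arm

A 6-joint arm with a two-finger parallel gripper is mounted at the origin on the work surface. World frame = base frame: x ahead of the robot, y to its left, z up, the work surface at z = 0. Lengths are in mm, angles in rad, forces in N, time in s.
With the tool pointing down it reaches from about 275 to 1000 mm from the base axis. Payload 8.4 kg.
Tool frame: the origin (TCP) lies on the centre line of the jaws, within the pads' length; the fingertips stand 14 mm ahead of it and the grasp point (between the pads) lies 5 mm behind it; z points along the fingers, y is the line along which they close (so a half turn about z gives the same grasp; the last joint's range is limited). The gripper opens to 85 mm and grips with 20 to 120 N. Pads are 22 mm wide; open, the fingers measure 114 mm over their backs; the gripper's body (76 mm by 85 mm) begins 54 mm behind the grasp point. The pads swing forward as they close: fully open they stand 13 mm farther back than shut.
Start: joints at [1.268, 0.353, 1.633, -0, 1.155, -0.002], TCP at [185.176, 596.94, 218.181] pointing down, gripper open.
Joint ranges: [-2.63, 2.63], [-0.92, 2.1], [0.06, 2.66], [-1.3, 4.44], [0, 2.69], [-3.02, 3.02]. Speed limits (rad/s): [2.22, 2.22, 2.79, 3.14, 3.14, 3.14].

### API

Orientations are given as [roll, pitch, yaw] about the fixed x, y, z axes, in that order (R = Rz(yaw) Ry(pitch) Rx(roll)).
In Python, from rig import r gives the robot as it stands.
- The arm moves only by the tool step_arm, never from a script. Its argument "plan" is text: rows parted by semicolons, each of 7 numbers parted by spaces: the turn, a rotation vector about the world's x, y, z in degrees, then the shift along the world's x, y, z in mm, then the closure in counts, from 0 (fully open) to 255 (shut). In form: rx ry rz x y z hand; .... A call has 1 to 8 rows; each row is the pose to reach, as a shift and turn from the pose commanded when the call began; what a row does not reach only later rows make up. A row lasts 1/10 s, in which the tool goes at most 50 mm and 8.59 degrees, less where a joint would pass 70% of its speed; a pose out of reach is approached as far as the arm can. A call with a gripper value outside its range is refused whole. The fingers move at their own pace and stop on an object; "force" is the grip in N (left out, the last holds). Time passes only in rows, so rows that repeat a pose let the fingers close. It gives the time, the measured TCP pose, the force, the opening and the grip force at its end, in the units of the state.
- r.sense(): the state, without advancing time (a new reading comes with each control period).
- r.grab_frame(name): name is "scene" or "top" or "wrist"; returns (picture, depth): 480x640x3 uint8, red, green, blue; 480x640 float32, mm along the optical axis (not along the pixel's ray), 0 where there is no reading.
- r.get_calibration(name): a dict with "K" (3x3 intrinsics, pixels), "k1" (the pictures are not rectified: a ray, as slopes to the right and down, at radius r is drawn at 1 + k1 r^2 times it, then the intrinsics apply), "world_from_camera" (4x4, takes a point from camera to world coordinates). Camera axes: x right, y down, z forward; pixel columns grow to the right and rows downward; lengths in mm; the calibration is good to about 2 mm. A picture is of the moment at which its call begins: read the wrist's pose just before it. get_calibration takes no time and is no camera call; for the wrist camera it gives the pose at the moment of the call.
- r.sign_off(): hands the job in; it is judged then, once.
The state is a dict: "clock": time; "qpos": joint angles; "qvel": joint speeds; "joint_efforts": joint torques, N m; "eef_pos": TCP position; "tcp_rot": TCP orientation; "contact_force": force on the tool from outside, world axes, zero at the start; "wrist_torque": the same for the moment, N m; "opening": opening from 0.0 (shut) to 1.0 (fully open); "grasp_force": force on a finger pad.
Only numpy, scipy, OpenCV 4.12 (cv2) and the standard library are available. Lean on these libraries where they do the work, as an engineer would, in place of code of your own. Each camera call takes 0.05 s, during which the arm holds its last target. There are 200 camera calls.

### The job

Get the spare capacitor out of the pedal dispenser: press the rubber tread of its pedal gently down to its stop, so that the clear lid is fully up and the capacitor rolls out onto the rail, without leaning hard on the stop. Keep hold of the pedal and ease it back up slowly so that the lid closes softly without slamming; do not touch the lid itself. Then lay the capacitor, without dropping it, on the floor of the empty white chassis and let go, leaving the other things on the bench alone.

Things in the scene. Friction and masses are not known exactly. Their poses are not given: they have to be found in the camera images.
- dispenser: Grey metal dispenser fixed to the bench, 168 mm wide (its y), 125 mm high, body from x = -66 to +92 mm. Origin: centre of its underside; z up, x to its back: its front is its -x side. Over its +y half a clear lid hinged at the top of the back, with a front flap that closes the mouth and swings out to x = -97 mm at most. At the front: an outlet rail (+y side) and a pedal (-y side).
- rail_end (a point): Where the capacitor's centre comes to rest on the rail: dispenser x = -143, y = +36, z = +50 mm. The 36 mm wide aluminium rail slopes 10 degrees down from the mouth to a lip here. The capacitor lies across it (axis along the dispenser's y); its ends stick out 8 mm each side, free for fingers. Stop pins hold it inside and sink only in the last tenth of the pedal's travel; it then rolls out within 1 s.
- under_tread (a point): Point on the bench plumb below the centre of the pedal's tread (dispenser x = -155, y = -56 mm). The tread is a black rubber pad, 44 mm (x) by 46 mm (y), on an adjusting stem screwed to a different height each time: with the pedal up its top is 66 to 100 mm above the bench, to be found by touch. It does not slip on its stem.
- pedal: Steel pedal lever with its tread; origin on its hinge (dispenser x = -50, y = -56, z = 45 mm). The tread sinks about 31 mm to its stop, turning 0.30 rad (0.15 nose-up to 0.15 nose-down). A spring and the lid push it up: pressing takes 5 to 13 N over the stroke, varying with the lid's weight, then steeply more on the rigid stop; 20 N is the most it may bear. Let go, it flies up and the lid slams.
- lid (a joint): Lid angle in rad, linked to the pedal: about 0 (within 0.03) shut, 1.10 fully up (pedal on its stop); in proportion to the pedal's turn. It counts as fully up above 1.04 and must not close faster than 2 rad/s.
- capacitor_center (a point): Centre of the capacitor: a dark can, a cylinder 36 mm in diameter and 52 mm long with a bare aluminium end disc, 60 g. Its x axis is the cylinder's axis (lying level). It starts inside the dispenser, seen through the clear lid.
- chassis: Empty white sheet-metal chassis, an open tray 200 mm (x) by 140 mm (y) outside, 40 mm high, walls and floor 3 mm, fixed to the bench; origin at the centre of its underside, at bench height.
- multimeter: Bystander: yellow multimeter, 160 x 78 x 42 mm, lying flat; leave it alone.
- screwdriver: Bystander: screwdriver with blue handle, 200 mm long, lying on the bench; leave it alone.
- spool: Bystander: bare aluminium spool, 60 mm in diameter, 46 mm high, standing; leave it alone.
Not all that is in view belongs to the job. Several things look just like the chassis: the one meant starts farthest from the robot's base.

How it is judged:
By the outcome, as a careful person would: the job done as asked, in the order asked, and still so for the second after the job is handed in, with the robot touching nothing.
It also fails if it takes over 61 s, if anything falls off the work surface, if the arm or the gripper's body presses on something with over 40 N, if the wrist force passes 120 N, or if a joint passes its speed limit or range.

## Working session

There is one attempt and no reset: what is moved stays moved. The work goes in short steps, Python scripts to look and compute and a tool call to move; the robot and the scene stay as the last step left them, time stands still between calls to the robot, and variables do not carry over. Pictures are saved under pics/ and viewed, at most 10 in all, crops included, and the job is handed in when it is done.

Besides the shell and the picture viewer there is one more tool, called as name(argument=value, ...) on one line, values as JSON. step_arm: Moves the arm, as the interface text tells. Its arguments: {"type":"object","properties":{"plan":{"type":"string"},"force":{"type":"number"}},"required":["plan"]}

```bash
mkdir -p pics
cat > h.py <<'E'
import numpy as np, cv2
from rig import r
def grab(n):
    c=r.get_calibration(n); p,d=r.grab_frame(n); return p,d,c
def cloud(d,c):
    K=np.array(c["K"]);k1=c["k1"];T=np.array(c["world_from_camera"])
    h,w=d.shape; u,v=np.meshgrid(np.arange(w),np.arange(h))
    pts=np.stack([u,v],-1).reshape(-1,1,2).astype(float)
    n=cv2.undistortPoints(pts,K,np.array([k1,0,0,0.]),).reshape(h,w,2)
    P=np.dstack([n*d[...,None],d]); W=P@T[:3,:3].T+T[:3,3]; W[d==0]=np.nan
    return W
E
python3 - <<'E'
from h import *
for n in("scene","top"):
    p,d,c=grab(n); np.savez(n+".npz",p=p,d=d,W=cloud(d,c)); cv2.imwrite(f"pics/{n}0.png",p[...,::-1])
    print(n,np.round(c["world_from_camera"],3).tolist(),c["K"],c["k1"])
print(r.sense())
E
```

```text
scene [[0.77, 0.498, -0.399, 948.082], [0.638, -0.594, 0.49, -646.218], [0.007, -0.632, -0.775, 1054.025], [0.0, 0.0, 0.0, 1.0]] [[505.7822409    0.         324.27528106]
 [  0.         505.7822409  247.80871588]
 [  0.           0.           1.        ]] 0.03459954374721725
top [[0.007, -0.982, 0.19, 195.274], [-1.0, -0.008, -0.005, -42.808], [0.006, -0.19, -0.982, 1496.464], [0.0, 0.0, 0.0, 1.0]] [[571.11966289   0.         322.0230608 ]
 [  0.         571.11966289 238.30350473]
 [  0.           0.           1.        ]] -0.13725530235652714
{'clock': 0.1, 'qpos': array([ 1.26759197e+00,  3.53615693e-01,  1.63408800e+00, -5.39314617e-06,
        1.15519758e+00, -2.40255261e-03]), 'qvel': array([ 0.00072766, -0.00242798, -0.00088029, -0.00161407,  0.00042592,
       -0.00144266]), 'joint_efforts': array([ 1.01223388e-03, -6.06350756e+01, -3.42817104e+01,  1.20815871e-04,
        3.95297408e-03, -1.63562595e-05]), 'eef_pos': array([185.04379251, 596.49420764, 217.50169693]), 'tcp_rot': array([-3.14028403e+00,  1.78716574e-06,  2.84079303e+00]), 'contact_force': array([-0.58018444,  0.26492161, -0.09764298]), 'wrist_torque': array([ 0.00627411,  0.03827777, -0.03286881]), 'grasp_force': 0.0, 'opening': 1.0001955806467326}
```

View pics/scene0.png

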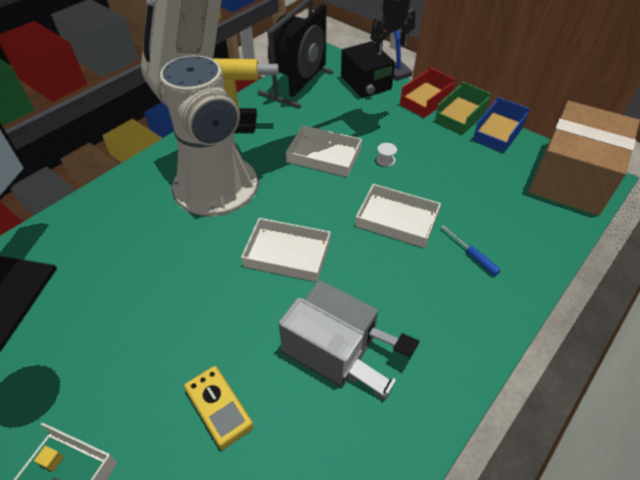

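View pics/top0.png

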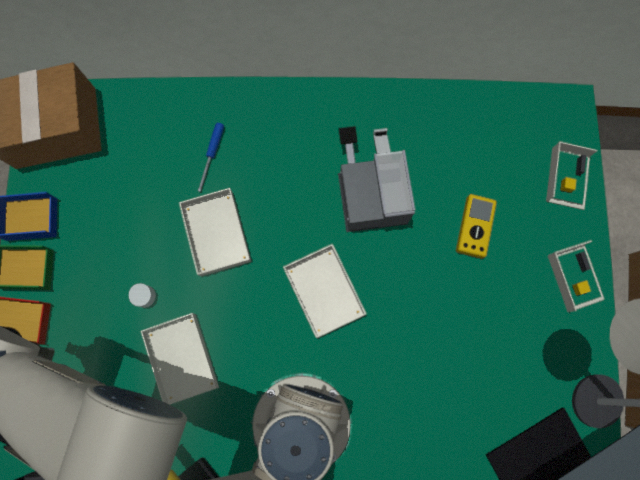

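The top view shows the empty trays at (214,232), (325,290) and (180,357). The first looks farthest from the base. The dispenser is at (377,190), its front facing up in the image (+x world), with the tread at (348,135) and the rail at (381,140).

Run:
```python
from h import *
S={n:np.load(n+".npz") for n in("scene","top")}
W=S["top"]["W"]; p=S["top"]["p"].astype(int)
for (u,v) in [(214,232),(325,290),(180,357),(348,135),(381,140),(381,132),(360,190),(395,180),(143,295),(477,225),(349,155)]:
    print((u,v),np.round(W[v,u],1),p[v,u])
bench=W[100:300:20,280:330:10]; print("bench z",np.nanmedian(W[100:140,250:330,2]))
def rect(m): 
    q=W[m][:,:2].astype(np.float32); q=q[np.isfinite(q).all(1)]; return len(q),cv2.minAreaRect(q)
uu,vv=np.meshgrid(np.arange(640),np.arange(480))
def lab(m,u,v):
    _,l=cv2.connectedComponents(m.astype(np.uint8)); return l==l[v,u]
white=(p.min(2)>110)
for u,v in[(214,232),(325,290)]:
    m=lab((p[...,0]>p[...,1]-15)&(p[...,0]>70),u,v); n,R=rect(m); print("tray",n,R,np.hypot(*R[0]))
for lo in (100,115):
    m=(W[...,2]>lo)&(W[...,2]<140)&(uu>300)&(uu<440)&(vv>110)&(vv<250); print("disp",lo,rect(m),np.nanpercentile(W[m][:,2],[5,50,95]), rect(m&(uu<372)&(p[...,0]<130)))
m=lab((p.max(2)<45),348,135);print("tread",m.sum(),rect(m),np.nanmedian(W[m],0),np.nanpercentile(W[m][:,2],[5,25,75,95]))
for n in S:
    Q=S[n]["W"];q=Q.reshape(-1,3); 
    m=np.isfinite(q).all(1)&(q[:,2]>40)&(q[:,2]<115)&(q[:,0]>480)&(q[:,0]<800)&(abs(q[:,1]+130)<110)
    print(n,m.sum())
    z=q[m]; H,_,_=np.histogram2d(z[:,0],z[:,1],bins=[np.arange(480,800,20),np.arange(-240,-20,20)],weights=z[:,2]);C,_,_=np.histogram2d(z[:,0],z[:,1],bins=[np.arange(480,800,20),np.arange(-240,-20,20)]); print(np.round(H/np.maximum(C,1)).astype(int))
m=cv2.resize(S["scene"]["p"][270:410,260:440,::-1],None,fx=4,fy=4,interpolation=2);cv2.imwrite("pics/crop.png",m)
```

```text
(214, 232) [498.5 239.3   2.8] [201 201 189]
(325, 290) [345.5 -59.    6.8] [212 213 199]
(180, 357) [167.  316.3   0.7] [197 197 185]
(348, 135) [ 749.2 -116.5   72.7] [27 27 26]
(381, 140) [ 752.6 -208.7   29.8] [164 168 169]
(381, 132) [ 769.9 -207.4   44.9] [41 41 40]
(360, 190) [ 591.  -145.2   98.9] [ 99 104 105]
(395, 180) [ 611.2 -231.7  123.3] [134 138 140]
(143, 295) [322.9 408.8  47.3] [178 187 187]
(477, 225) [ 516.4 -459.7   38. ] [104  92  35]
(349, 155) [ 699.3 -119.9   55.9] [150 153 158]
bench z 0.9413036776124954
tray 4106 ((495.2092590332031, 233.770263671875), (203.41018676757812, 140.90313720703125), 17.123558044433594) 547.6136835483861
tray 4218 ((345.13287353515625, -56.22930908203125), (206.76577758789062, 144.43348693847656), 25.821022033691406) 349.6833361692787
disp 100 (2385, ((597.3008422851562, -186.68472290039062), (168.59754943847656, 165.19566345214844), 7.91930627822876)) [100.78823249 125.59332727 131.567418  ] (220, ((588.3958129882812, -146.10214233398438), (150.49441528320312, 79.91436767578125), 9.055842399597168))
disp 115 (2034, ((602.9774169
[... 688 characters left out ...]
3 74 79 76 75 65 70  0  0  0]
 [62 63 71  0  0 54 55  0  0  0]
 [41 41  0  0  0 57 57  0  0  0]
 [ 0  0  0  0 65 64 67 68  0  0]
 [ 0  0  0  0 66 69 70 70  0  0]
 [45 45 45  0 71 72 72 72  0  0]]
top 2906
[[ 0  0  0  0  0  0  0  0  0  0]
 [78 77 76 79 80 83 79  0  0  0]
 [78 99 97 97 97 97 85  0  0  0]
 [ 0  0 98 97 97 97 87  0  0  0]
 [ 0  0 98 96 96 96 88  0  0  0]
 [ 0  0 97 97 97 97 93  0  0  0]
 [ 0  0 97 97 97 97 92  0  0  0]
 [ 0  0 98 97 97 97 96 72  0  0]
 [ 0  0 99 96 96 97 97 86  0  0]
 [ 0  0 98 97 96 87 76  0  0  0]
 [ 0  0 82  0  0 56 57  0  0  0]
 [42 42 42  0  0 59 61  0  0  0]
 [41 41 42  0  0 67 66 70  0  0]
 [ 0 41 41  0  0 73 73 72  0  0]
 [46 46 46  0  0 76 76 76  0  0]]
```

View pics/crop.png

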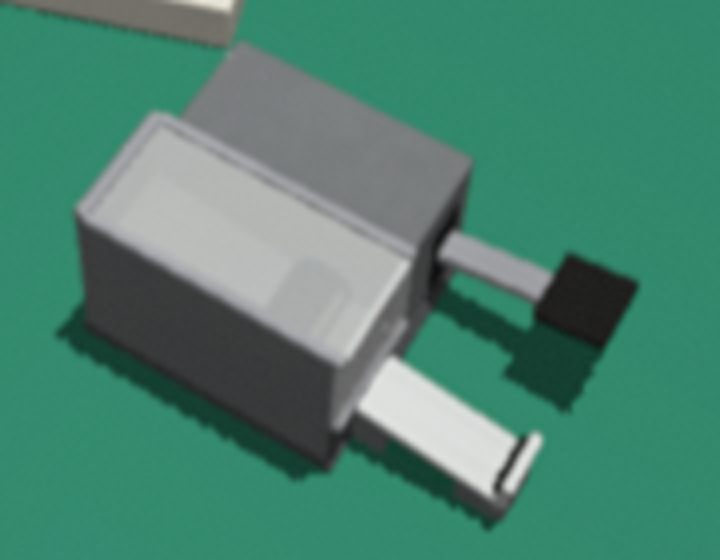

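Through the lid, the crop shows the can near the mouth, with the rail at crop (440,430) and the tread at (590,300). I'll move to hover near the tread and measure close up.

step_arm(plan="0 0 8 50 -60 40 0;0 0 16 80 -110 80 0;0 0 25 110 -160 120 0;0 0 25 140 -200 140 0;0 0 25 170 -240 140 0;0 0 25 200 -290 140 0;0 0 25 230 -330 140 0;0 0 25 260 -370 140 0")

```text
clock: 0.9
eef_pos: [397.3, 293.2, 352.8]
tcp_rot: [3.141, 0.001, -3.006]
contact_force: [0.8, 0.8, -0.3]
opening: 0.998
grasp_force: 0.0
```

step_arm(plan="0 0 0 30 -40 0 0;0 0 0 60 -80 0 0;0 0 0 90 -120 0 0;0 0 0 120 -160 0 0;0 0 0 150 -200 0 0;0 0 0 180 -240 0 0;0 0 0 210 -280 0 0;0 0 0 240 -320 0 0")

```text
clock: 1.7
eef_pos: [637.4, -27.0, 351.9]
tcp_rot: [3.141, -0.0, -3.006]
contact_force: [0.5, 1.1, 0.9]
opening: 0.999
grasp_force: 0.0
```

step_arm(plan="0 0 0 0 -30 0 255;0 0 0 0 -50 0 255;0 0 0 0 -50 0 255;0 0 0 0 -50 0 255;0 0 0 0 -50 0 255")

```text
clock: 2.2
eef_pos: [636.5, -74.1, 352.2]
tcp_rot: [3.141, -0.0, -3.005]
contact_force: [0.2, -0.6, -0.0]
opening: 0.146
grasp_force: 0.0
```

step_arm(plan="0 0 0 30 -40 0 255;0 0 0 50 -80 0 255;0 0 0 50 -80 0 255;0 0 0 50 -80 0 255")

```text
clock: 2.6
eef_pos: [686.8, -154.6, 351.7]
tcp_rot: [3.141, -0.001, -3.006]
contact_force: [0.3, 0.5, 0.2]
opening: -0.001
grasp_force: 0.0
```

Run:
```python
from h import *
s=r.sense();print(s["eef_pos"],s["opening"],s["contact_force"])
p,d,c=grab("wrist"); np.savez("wrist.npz",p=p,d=d,W=cloud(d,c)); cv2.imwrite("pics/w0.png",p[...,::-1])
print(np.round(c["world_from_camera"],3).tolist())
```

```text
[ 686.76574933 -154.631255    351.71688575] -0.001133819129836481 [0.34789701 0.48129695 0.2237732 ]
[[-0.135, 0.947, 0.292, 612.377], [0.991, 0.129, 0.04, -163.973], [-0.0, 0.294, -0.956, 507.47], [0.0, 0.0, 0.0, 1.0]]
```

View pics/w0.png

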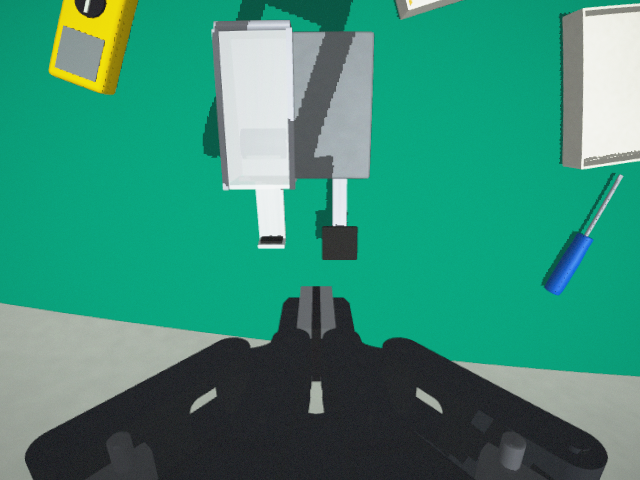

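The wrist view shows the tread at (340,243), the rail lip at (271,242), the body's near edge at row 178 and the lid at columns 215-295.

Run:
```python
from h import *
D=np.load("wrist.npz");W=D["W"];p=D["p"].astype(int)
uu,vv=np.meshgrid(np.arange(640),np.arange(480))
def R(m,n):
    q=W[m&np.isfinite(W).all(2)]; rr=cv2.minAreaRect(q[:,:2].astype(np.float32)); print(n,len(q),np.round(np.median(q,0),1),np.round(rr[0],1),np.round(rr[1],1),round(rr[2],2),"z",np.round(np.percentile(q[:,2],[5,50,95]),1)); return q
m=(p.max(2)<70)&(uu>315)&(uu<365)&(vv>220)&(vv<266);q=R(m,"tread")
R(m&(W[...,2]>60),"treadtop")
A=np.c_[q[:,:2]-np.median(q,0)[:2],np.ones(len(q))];print(np.linalg.lstsq(A,q[:,2],rcond=None)[0])
R((W[...,2]>85)&(W[...,2]<108)&(uu>297)&(uu<380)&(vv<185)&(vv>25),"low half")
R((W[...,2]>110)&(uu>205)&(uu<305)&(vv<195)&(vv>15),"lid")
R((W[...,2]>85)&(uu>205)&(uu<380)&(vv<195)&(vv>15),"body")
R((W[...,2]>25)&(uu>245)&(uu<300)&(vv>200)&(vv<255),"rail")
R((W[...,2]>25)&(uu>328)&(uu<350)&(vv>190)&(vv<224),"lever")
# body edges as lines: right edge column of low half, per row
for nm,rows,cols,f in(("right",range(45,170,5),(300,380),max),):
    pts=[]
    for v in rows:
        c=[u for u in range(*cols) if W[v,u,2]>80]; 
        if c: pts.append(W[v,f(c),:2])
    pts=np.array(pts); print(np.round(np.polyfit(pts[:,0],pts[:,1],1),3),pts.mean(0))
```

```text
tread 1160 [ 747.8 -115.    71.7] [ 748.5 -115.2] [43.5 44.2] 7.92 z [68.  71.7 75. ]
treadtop 1160 [ 747.8 -115.    71.7] [ 748.5 -115.2] [43.5 44.2] 7.92 z [68.  71.7 75. ]
[1.58256386e-01 2.03110285e-02 7.16175350e+01]
low half 10880 [ 582.7 -147.3   95.9] [ 587.1 -146.5] [156.4  82.6] 7.6 z [94.5 95.9 97.3]
lid 12903 [ 594.2 -229.   125.3] [ 600.7 -228.4] [165.4  78.9] 7.97 z [123.3 125.3 128.8]
body 24399 [ 588.6 -194.5  123.3] [ 594.8 -186.4] [165.4 163.8] 7.97 z [ 94.9 123.3 128.2]
rail 1275 [ 746.4 -208.2   35.9] [ 744.7 -208.9] [64.4 36.4] 7.89 z [30.5 35.9 47.6]
lever 467 [ 704.3 -121.7   58. ] [ 704.9 -121.3] [41.3 18.1] 8.04 z [54.6 58.  61.3]
[ 1.39000e-01 -1.87299e+02] [ 579.67972045 -106.93339328]
```

step_arm(plan="0 0 0 31 20 -40 255;0 0 0 62 39 -80 255;0 0 0 62 39 -120 255;0 0 0 62 39 -160 255;0 0 0 62 39 -200 255;0 0 0 62 39 -230 255;0 0 0 62 39 -245 255;0 0 0 62 39 -250 255")

```text
clock: 3.45
eef_pos: [747.7, -114.6, 101.1]
tcp_rot: [3.141, -0.002, -3.005]
contact_force: [-0.8, 0.2, -0.1]
opening: 0.004
grasp_force: 0.0
```

step_arm(plan="0 0 0 0 0 -2 255;0 0 0 0 0 -4 255;0 0 0 0 0 -6 255;0 0 0 0 0 -8 255;0 0 0 0 0 -8 255")

```text
clock: 3.95
eef_pos: [748.7, -116.2, 94.6]
tcp_rot: [-3.141, 0.0, -3.006]
contact_force: [-0.1, 0.1, 0.5]
opening: 0.001
grasp_force: 0.0
```

step_arm(plan="0 0 0 0 0 -1 255;0 0 0 0 0 -2 255;0 0 0 0 0 -3 255;0 0 0 0 0 -4 255;0 0 0 0 0 -4 255")

```text
clock: 4.45
eef_pos: [748.5, -116.1, 90.0]
tcp_rot: [3.141, -0.0, -3.006]
contact_force: [-0.0, 0.2, 0.1]
opening: 0.004
grasp_force: 0.0
```

step_arm(plan="0 0 0 0 0 -1 255;0 0 0 0 0 -2 255;0 0 0 0 0 -3 255;0 0 0 0 0 -3 255")

```text
clock: 4.85
eef_pos: [748.5, -116.1, 87.0]
tcp_rot: [3.142, -0.0, -3.006]
contact_force: [0.6, 0.1, -0.4]
opening: -0.003
grasp_force: 0.0
```

step_arm(plan="0 0 0 0 0 -1 255;0 0 0 0 0 -2 255;0 0 0 0 0 -3 255;0 0 0 0 0 -3 255")

```text
clock: 5.25
eef_pos: [748.5, -116.1, 84.0]
tcp_rot: [3.142, -0.0, -3.006]
contact_force: [0.4, -0.2, 1.1]
opening: 0.004
grasp_force: 0.0
```

step_arm(plan="0 0 0 0 0 -1 255;0 0 0 0 0 -2 255;0 0 0 0 0 -2 255")

```text
clock: 5.55
eef_pos: [748.5, -116.1, 82.1]
tcp_rot: [3.142, -0.0, -3.006]
contact_force: [-0.3, -0.1, 0.5]
opening: 0.0
grasp_force: 0.0
```

step_arm(plan="0 0 0 0 0 -1 255;0 0 0 0 0 -2 255;0 0 0 0 0 -2 255")

```text
clock: 5.85
eef_pos: [748.5, -116.1, 80.1]
tcp_rot: [3.142, -0.0, -3.006]
contact_force: [-0.0, 1.1, -0.8]
opening: -0.002
grasp_force: 0.0
```

Run:
```python
from h import *
p,d,c=grab("wrist"); W=cloud(d,c); cv2.imwrite("pics/w1.png",p[...,::-1])
for v in range(180,340,12): print(v,[ (np.round(W[v,u]).astype(int).tolist()) for u in (285,305,318,331,350)])
```

```text
180 [[709, -141, 0], [699, -127, 57], [699, -121, 57], [698, -115, 57], [704, -99, 0]]
192 [[718, -140, -1], [705, -127, 58], [704, -120, 59], [703, -114, 59], [711, -97, 0]]
204 [[725, -140, 0], [711, -126, 59], [711, -119, 58], [709, -113, 59], [720, -96, -1]]
216 [[734, -139, 0], [717, -125, 60], [716, -119, 60], [716, -112, 59], [728, -95, 0]]
228 [[742, -138, 1], [723, -124, 61], [722, -118, 61], [721, -111, 61], [736, -93, -1]]
240 [[730, -134, 64], [729, -124, 63], [728, -117, 63], [727, -111, 64], [725, -101, 65]]
252 [[734, -133, 70], [733, -123, 69], [732, -116, 69], [731, -110, 69], [731, -100, 68]]
264 [[741, -132, 70], [739, -122, 70], [738, -116, 70], [737, -109, 70], [736, -100, 70]]
276 [[746, -131, 72], [745, -121, 70], [744, -115, 72], [743, -108, 71], [742, -99, 72]]
288 [[752, -130, 73], [738, -121, 100], [738, -116, 99], [736, -111, 100], [748, -98, 73]]
300 [[743, -129, 103], [738, -121, 111], [737, -116, 111], [737, -111, 111], [754, -97, 73]]
312 [[743, -128, 113], [738, -121, 120], [738, -116, 119], [737, -111, 119], [740, -103, 113]]
324 [[744, -127, 120], [738, -120, 129], [738, -116, 128], [738, -111, 127], [739, -104, 123]]
336 [[737, -127, 139], [738, -120, 137], [740, -116, 131], [736, -112, 137], [736, -106, 137]]
```

View pics/w1.png

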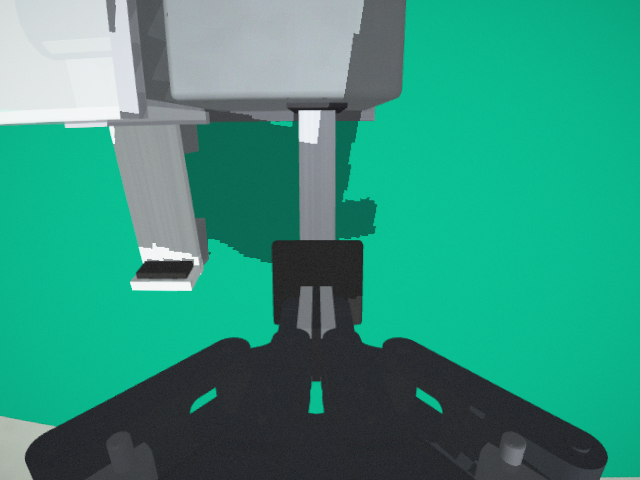

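The tread surface reads about 72 mm. The fingertips at (318,288) appear to be still above it, so I'll continue descending by touch.

step_arm(plan="0 0 0 0 0 -1 255;0 0 0 0 0 -2 255;0 0 0 0 0 -3 255;0 0 0 0 0 -3 255")

```text
clock: 6.3
eef_pos: [748.5, -116.0, 77.0]
tcp_rot: [3.141, -0.0, -3.006]
contact_force: [-0.5, 0.7, -0.2]
opening: -0.002
grasp_force: 0.0
```

step_arm(plan="0 0 0 0 0 -1 255;0 0 0 0 0 -2 255;0 0 0 0 0 -3 255;0 0 0 0 0 -3 255")

```text
clock: 6.7
eef_pos: [748.5, -116.1, 74.0]
tcp_rot: [3.142, -0.0, -3.006]
contact_force: [-0.5, 1.1, 0.4]
opening: 0.002
grasp_force: 0.0
```

step_arm(plan="0 0 0 0 0 -1 255;0 0 0 0 0 -2 255;0 0 0 0 0 -3 255;0 0 0 0 0 -3 255")

```text
clock: 7.1
eef_pos: [748.5, -116.1, 71.1]
tcp_rot: [3.142, -0.0, -3.006]
contact_force: [-0.6, 0.8, 0.3]
opening: 0.001
grasp_force: 0.0
```

Run:
```python
from h import *
p,d,c=grab("wrist"); W=cloud(d,c); print(np.round(c["world_from_camera"],2)[:3,3])
for v in range(180,330,12): print(v,[ (np.round(W[v,u]).astype(int).tolist(),p[v,u].tolist()) for u in (270,305,318)])
p,d,c=grab("scene");W=cloud(d,c);print(np.round(W[335:360:5,395:420:5,2])); s=p[230:410,290:450,::-1];cv2.imwrite("pics/s2.png",cv2.resize(s,None,fx=4,fy=3.3))
```

```text
[ 674.03 -125.33  226.78]
180 [([709, -150, 0], [10, 106, 86]), ([698, -127, 58], [139, 144, 151]), ([697, -121, 57], [134, 140, 148])]
192 [([717, -149, 2], [10, 107, 83]), ([704, -127, 58], [141, 144, 151]), ([703, -120, 58], [133, 139, 147])]
204 [([725, -149, 0], [10, 106, 82]), ([709, -126, 60], [137, 141, 147]), ([709, -120, 57], [135, 137, 144])]
216 [([733, -148, 1], [10, 103, 83]), ([715, -125, 58], [136, 140, 146]), ([714, -119, 59], [131, 136, 142])]
228 [([741, -147, 0], [10, 107, 84]), ([721, -124, 60], [132, 138, 145]), ([720, -118, 61], [131, 136, 142])]
240 [([750, -146, -2], [10, 106, 82]), ([727, -124, 61], [132, 139, 142]), ([726, -117, 61], [127, 131, 138])]
252 [([733, -139, 68], [36, 37, 37]), ([730, -123, 69], [36, 40, 38]), ([729, -117, 69], [43, 45, 40])]
264 [([738, -139, 69], [30, 41, 35]), ([736, -122, 70], [38, 38, 37]), ([735, -116, 70], [38, 39, 39])]
276 [([744, -138, 70], [29, 81, 69]), ([742, -121, 70], [42, 42, 43]), ([741, -115, 71], [41, 38, 39])]
288 [([750, -137, 70], [10, 135, 104]), ([738, -121, 90], [119, 123, 128]), ([738, -116, 90], [34, 34, 39])]
300 [([756, -137, 71], [10, 148, 116]), ([738, -121, 102], [117, 122, 125]), ([738, -116, 101], [41, 41, 43])]
312 [([763, -136, 71], [10, 161, 124]), ([738, -121, 111], [120, 125, 126]), ([738, -116, 111], [38, 37, 37])]
324 [([813, -140, -1], [10, 176, 136]), ([739, -120, 119], [116, 120, 123]), ([737, -116, 120], [42, 41, 46])]
[[ -5. 179. 176. 132.  -4.]
 [172. 175. 178. 139.  72.]
 [ 69.  69. 164.  88.  79.]
 [ 70.  69.  72.  71.  -1.]
 [ -1.  -7.  67.  72.  -3.]]
```

View pics/s2.png

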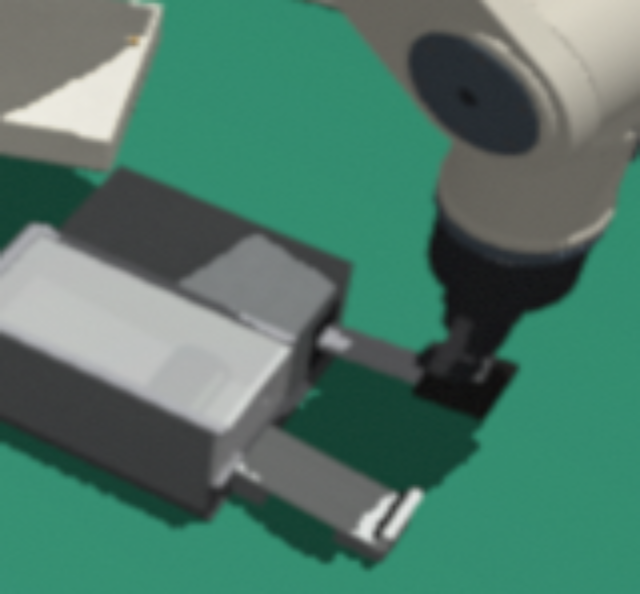

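The lower rows show the fingertips still 15-20 mm above the tread, so the tip lies higher than nominal. I'll keep going by touch.

step_arm(plan="0 0 0 0 0 -1 255;0 0 0 0 0 -2 255;0 0 0 0 0 -3 255;0 0 0 0 0 -4 255;0 0 0 0 0 -5 255;0 0 0 0 0 -5 255")

```text
clock: 7.8
eef_pos: [748.5, -116.1, 66.0]
tcp_rot: [3.142, -0.0, -3.006]
contact_force: [-0.2, -0.2, -0.1]
opening: 0.003
grasp_force: 0.0
```

step_arm(plan="0 0 0 0 0 -1 255;0 0 0 0 0 -2 255;0 0 0 0 0 -3 255;0 0 0 0 0 -4 255;0 0 0 0 0 -4 255")

```text
clock: 8.3
eef_pos: [748.5, -116.0, 62.1]
tcp_rot: [3.142, -0.0, -3.006]
contact_force: [0.3, -0.3, -0.3]
opening: -0.0
grasp_force: 0.0
```

step_arm(plan="0 0 0 0 0 -1 255;0 0 0 0 0 -2 255;0 0 0 0 0 -3 255;0 0 0 0 0 -3 255")

```text
clock: 8.7
eef_pos: [748.8, -116.1, 59.7]
tcp_rot: [-3.141, 0.0, -3.006]
contact_force: [-1.5, 0.9, 3.8]
opening: -0.002
grasp_force: 1.9
```

Contact at TCP z of about 60. Now I'll press along the arc.

step_arm(plan="0 0 0 0 0 -1.5 255;0 0 0 1 0 -3 255;0 0 0 1 0 -4.5 255;0 0 0 1 0 -6 255;0 0 0 2 0 -7.5 255;0 0 0 2 0 -9 255;0 0 0 2 0 -10.5 255;0 0 0 2 0 -12 255")

```text
clock: 9.5
eef_pos: [751.1, -115.9, 48.3]
tcp_rot: [3.142, 0.001, -3.006]
contact_force: [-1.2, 1.6, 7.2]
opening: 0.002
grasp_force: 3.9
```

step_arm(plan="0 0 0 0 0 -1.5 255;0 0 0 0 0 -3 255;0 0 0 1 0 -4.5 255;0 0 0 1 0 -6 255;0 0 0 1 0 -7.5 255;0 0 0 1 0 -9 255;0 0 0 1 0 -10 255;0 0 0 1 0 -10 255")

```text
clock: 10.3
eef_pos: [752.1, -115.7, 38.2]
tcp_rot: [3.141, 0.001, -3.006]
contact_force: [-2.7, 1.7, 9.1]
opening: -0.002
grasp_force: 4.2
```

step_arm(plan="0 0 0 0 0 -1 255;0 0 0 0 0 -2 255;0 0 0 0 0 -3 255;0 0 0 0 0 -4 255;0 0 0 0 0 -5 255;0 0 0 0 0 -6 255;0 0 0 0 0 -6 255")

```text
clock: 11.0
eef_pos: [752.3, -115.7, 32.3]
tcp_rot: [3.141, 0.001, -3.006]
contact_force: [-0.8, 1.9, 7.4]
opening: -0.001
grasp_force: 3.8
```

step_arm(plan="0 0 0 0 0 -0.5 255;0 0 0 0 0 -1 255;0 0 0 0 0 -1 255")

```text
clock: 11.3
eef_pos: [752.3, -115.7, 31.4]
tcp_rot: [3.142, 0.001, -3.006]
contact_force: [-1.0, 1.4, 8.0]
opening: -0.002
grasp_force: 3.8
```

step_arm(plan="0 0 0 0 0 -0.5 255;0 0 0 0 0 -1 255;0 0 0 0 0 -1 255")

```text
clock: 11.6
eef_pos: [752.3, -115.8, 30.4]
tcp_rot: [3.141, 0.002, -3.006]
contact_force: [-1.0, 1.3, 8.6]
opening: -0.003
grasp_force: 3.8
```

step_arm(plan="0 0 0 0 0 -0.5 255;0 0 0 0 0 -0.5 255")

```text
clock: 11.8
eef_pos: [752.4, -115.7, 29.9]
tcp_rot: [3.142, 0.002, -3.006]
contact_force: [-1.2, 2.4, 7.4]
opening: 0.002
grasp_force: 3.8
```

step_arm(plan="0 0 0 0 0 -0.5 255;0 0 0 0 0 -0.5 255")

```text
clock: 12.0
eef_pos: [752.3, -115.7, 29.4]
tcp_rot: [3.141, 0.001, -3.006]
contact_force: [-1.3, 2.7, 7.8]
opening: 0.004
grasp_force: 3.8
```

step_arm(plan="0 0 0 0 0 -0.5 255;0 0 0 0 0 -0.5 255")

```text
clock: 12.2
eef_pos: [752.3, -115.7, 28.9]
tcp_rot: [3.141, 0.001, -3.006]
contact_force: [-1.7, 2.0, 8.4]
opening: 0.003
grasp_force: 3.7
```

step_arm(plan="0 0 0 0 0 -0.4 255;0 0 0 0 0 -0.4 255")

```text
clock: 12.4
eef_pos: [752.3, -115.7, 28.5]
tcp_rot: [3.141, 0.001, -3.006]
contact_force: [-0.8, 2.9, 8.2]
opening: -0.001
grasp_force: 3.7
```

Run:
```python
from h import *
s=r.sense();print(s["eef_pos"],s["contact_force"])
p,d,c=grab("scene"); W=cloud(d,c); cv2.imwrite("pics/s3.png",cv2.resize(p[230:410,250:450,::-1],None,fx=4,fy=3.3))
p,d,c=grab("wrist");np.savez("w3.npz",p=p,W=cloud(d,c))
```

```text
[ 752.32492987 -115.72729609   28.47047456] [-0.80425108  2.91345756  8.17224716]
```

View pics/s3.png

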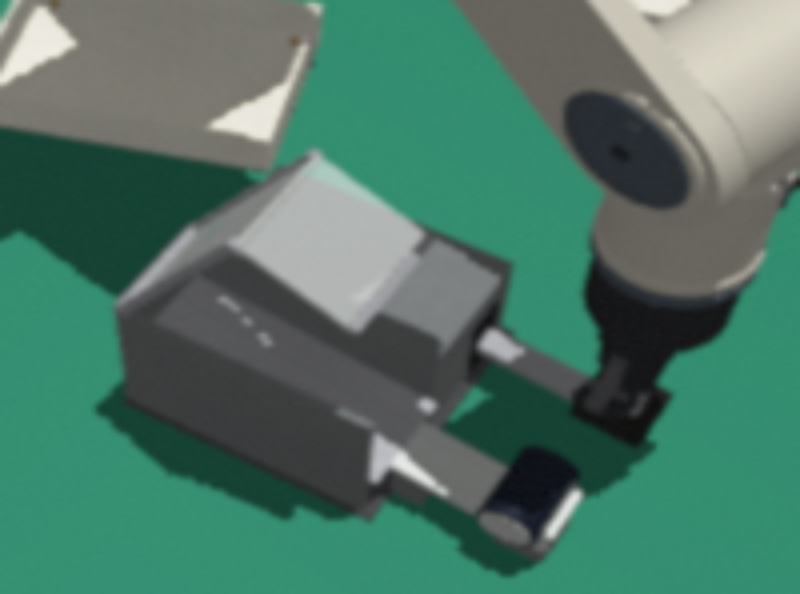

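The lid is up and the capacitor lies at the rail's lip, around crop (530,495). I'll press the last bit until the stop is felt.

step_arm(plan="0 0 0 0 0 -0.4 255;0 0 0 0 0 -0.4 255")

```text
clock: 12.7
eef_pos: [752.3, -115.8, 28.0]
tcp_rot: [3.142, 0.001, -3.006]
contact_force: [-0.6, 1.6, 7.3]
opening: 0.001
grasp_force: 3.7
```

step_arm(plan="0 0 0 0 0 -0.4 255;0 0 0 0 0 -0.4 255")

```text
clock: 12.9
eef_pos: [752.3, -115.7, 27.8]
tcp_rot: [3.141, 0.001, -3.006]
contact_force: [-3.1, 2.0, 9.5]
opening: -0.003
grasp_force: 4.1
```

step_arm(plan="0 0 0 0 0 -0.3 255;0 0 0 0 0 -0.3 255")

```text
clock: 13.1
eef_pos: [752.3, -115.8, 27.7]
tcp_rot: [3.141, 0.001, -3.006]
contact_force: [-1.6, 2.5, 10.2]
opening: -0.002
grasp_force: 4.7
```

step_arm(plan="0 0 0 0 0 -0.4 255;0 0 0 0 0 -0.4 255;0 0 0 0 0 -0.4 255")

```text
clock: 13.4
eef_pos: [752.3, -115.7, 27.6]
tcp_rot: [3.142, 0.001, -3.006]
contact_force: [-2.9, 2.2, 11.8]
opening: 0.002
grasp_force: 5.5
```

step_arm(plan="0 0 0 0 0 1 255;0 0 0 0 0 2.5 255;0 0 0 0 0 4 255;0 0 0 0 0 5.5 255;0 0 0 0 0 7 255;0 0 0 0 0 8.5 255;0 0 0 0 0 10 255;0 0 0 0 0 11.5 255")

```text
clock: 14.2
eef_pos: [752.1, -115.7, 38.6]
tcp_rot: [3.141, 0.001, -3.006]
contact_force: [-2.4, 1.7, 9.0]
opening: -0.004
grasp_force: 4.1
```

step_arm(plan="0 0 0 0 0 1.5 255;0 0 0 0 0 3 255;0 0 0 -1 0 4.5 255;0 0 0 -1 0 6 255;0 0 0 -1 0 7.5 255;0 0 0 -1 0 9 255;0 0 0 -2 0 10.5 255;0 0 0 -2 0 12 255")

```text
clock: 15.0
eef_pos: [750.7, -115.9, 50.8]
tcp_rot: [-3.141, 0.002, -3.006]
contact_force: [-0.9, 0.7, 7.2]
opening: -0.0
grasp_force: 3.8
```

step_arm(plan="0 0 0 0 0 1 255;0 0 0 -1 0 2 255;0 0 0 -1 0 3 255;0 0 0 -1 0 4 255;0 0 0 -1 0 5 255;0 0 0 -2 0 6 255;0 0 0 -2 0 7 255;0 0 0 -2 0 8 255")

```text
clock: 15.8
eef_pos: [748.9, -116.1, 58.9]
tcp_rot: [-3.141, 0.003, -3.006]
contact_force: [0.6, 0.4, 6.9]
opening: 0.001
grasp_force: 3.7
```

step_arm(plan="0 0 0 0 0 0.5 255;0 0 0 0 0 1 255;0 0 0 0 0 1.5 255;0 0 0 0 0 2 255")

```text
clock: 16.2
eef_pos: [748.2, -116.1, 59.8]
tcp_rot: [-3.141, 0.001, -3.006]
contact_force: [0.5, 0.3, 2.0]
opening: 0.001
grasp_force: 1.0
```

step_arm(plan="0 0 0 0 0 1 255;0 0 0 0 0 3 255;0 0 0 0 0 10 255;0 0 0 0 0 40 0;0 0 0 0 0 80 0;0 0 0 0 0 120 0;0 0 0 -20 -45 160 0;0 0 0 -30 -90 180 0")

```text
clock: 17.0
eef_pos: [720.9, -194.0, 236.8]
tcp_rot: [-3.141, 0.002, -3.003]
contact_force: [0.5, 0.0, 0.2]
opening: 0.846
grasp_force: 0.0
```

step_arm(plan="0 0 0 0 0 0 110;0 0 0 0 0 0 110;0 0 0 0 0 0 110;0 0 0 0 0 0 110")

```text
clock: 17.4
eef_pos: [720.3, -193.4, 232.2]
tcp_rot: [3.141, -0.002, -3.005]
contact_force: [-0.3, -0.5, -0.2]
opening: 0.57
grasp_force: 0.0
```

Run:
```python
from h import *
s=r.sense();print(s["eef_pos"],s["contact_force"],s["opening"])
p,d,c=grab("wrist"); W=cloud(d,c); np.savez("w4.npz",p=p,W=W); cv2.imwrite("pics/w4.png",p[...,::-1])
e=s["eef_pos"];f=np.array([.9904,.1383]);y=np.array([.1383,-.9904])
m=np.isfinite(W).all(2)&(W[...,2]>40)&(W[...,2]<75)&(np.hypot(W[...,0]-749,W[...,1]+208)<45)
q=W[m];a=(q[:,:2]-[749.3,-208])@f;b=(q[:,:2]-[749.3,-208])@y
print("cap",len(q),np.percentile(a,[1,50,99]),np.percentile(b,[.5,50,99.5]),np.percentile(q[:,2],[50,99]))
t=q[:,2]>64;print("top ridge",t.sum(),np.median(a[t]),np.percentile(b[t],[1,50,99]),np.median(q[t][:,2]))
# fingers: points near tool in height
g=np.isfinite(W).all(2)&(np.hypot(W[...,0]-e[0],W[...,1]-e[1])<75)&(W[...,2]>e[2]-30)
q=W[g];print("finger lowest dz",np.percentile(q[:,2]-e[2],[0.1,1,5]))
for v in range(270,360,10):
    row=[u for u in range(150,490) if g[v,u]]
    if row: Q=W[v,row];bb=(Q[:,:2]-e[:2])@y;aa=(Q[:,:2]-e[:2])@f;print(v,round(np.median(Q[:,2])-e[2],1),np.round([bb.min(),bb[bb<0].max() if (bb<0).any() else 0,bb[bb>0].min() if (bb>0).any() else 0,bb.max()],1),round(np.median(aa),1))
```

```text
[ 720.31403468 -193.4212474   232.16560333] [-0.31498368 -0.54231883 -0.22901663] 0.5696812154425391
cap 2227 [-43.89300966  -1.65312882  26.90512302] [-28.3301197   -0.30512282  26.33593147] [64.59618838 69.09400602]
top ridge 1212 1.9616517772862634 [-25.94158722  -0.40582335  25.43455098] 67.01265416341607
finger lowest dz [18.08919313 25.61427949 44.74314523]
290 21.0 [-31.3 -25.   23.3  29.6] -10.6
300 29.7 [-31.6 -24.9  23.3  29.8] -10.4
310 32.8 [-39.  -24.9  23.2  37.5] -7.6
320 40.0 [-38.3 -24.9  23.3  36.6] -7.4
330 46.2 [-38.4 -24.9  23.2  37.3] -7.0
340 59.1 [-38.5 -24.9  23.2  36.6] -11.3
350 64.7 [-51.5 -24.9  23.3  48.4] -11.4
```

View pics/w4.png

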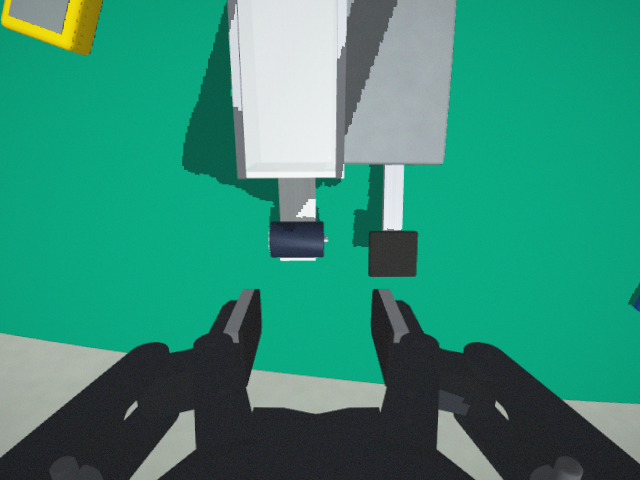

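The capacitor sits on the rail at (297,240) and the fingers straddle its width. The lid is shut. Jaw centre and can centre are known, so I'll move over it and go down.

step_arm(plan="0 0 0 15 -7 -30 45;0 0 0 31 -14.5 -60 45;0 0 0 31 -14.5 -90 45;0 0 0 31 -14.5 -110 45;0 0 0 31 -14.5 -130 45;0 0 0 31 -14.5 -145 45;0 0 0 31 -14.5 -150 45;0 0 0 31 -14.5 -150 45")

```text
clock: 18.25
eef_pos: [751.3, -208.7, 82.6]
tcp_rot: [3.141, -0.001, -3.006]
contact_force: [-0.2, -0.0, 0.8]
opening: 0.825
grasp_force: 0.0
```

Run:
```python
from h import *
s=r.sense();print(s["eef_pos"],s["contact_force"],s["opening"],s["tcp_rot"])
p,d,c=grab("wrist"); W=cloud(d,c); cv2.imwrite("pics/w5.png",p[...,::-1])
e=s["eef_pos"];f=np.array([.9904,.1383]);y=np.array([.1383,-.9904])
L=(W[...,:2]-e[:2]);a=L@f;b=L@y;z=W[...,2]
m=np.isfinite(z)&(abs(a)<45)&(abs(b)<33)&(z>64)&(z<72);print("cap",m.sum(),np.percentile(a[m],[2,50,98]),np.percentile(b[m],[1,50,99]))
for v in range(270,340,8):
    k=[u for u in range(100,540) if z[v,u]>e[2]+8 and abs(b[v,u])<60 and abs(a[v,u])<30]
    if k:
        B=b[v,k];print(v,round(np.median(z[v,k])-e[2],1),np.round([B.min(),B[B<0].max(),B[B>0].min(),B.max()],1) if (B<0).any() and (B>0).any() else B[:3])
```

```text
[ 751.31286051 -208.70752909   82.60527286] [-0.17964136 -0.01579818  0.75815659] 0.8246662567893744 [ 3.14104069e+00 -1.22900338e-03 -3.00558879e+00]
cap 3814 [-9.79560049 -0.32871239 12.07014576] [-26.663632    -1.34956025  24.16863916]
294 24.5 [-42.6 -36.   34.   40.8]
302 31.6 [-41.7 -35.9  34.1  40.8]
310 36.0 [-48.7 -35.8  34.   47.3]
318 38.5 [-49.2 -35.5  34.1  47.5]
326 43.7 [-48.9 -35.6  34.1  47.9]
334 48.9 [-49.1 -35.4  34.1  47.5]
```

View pics/w5.png

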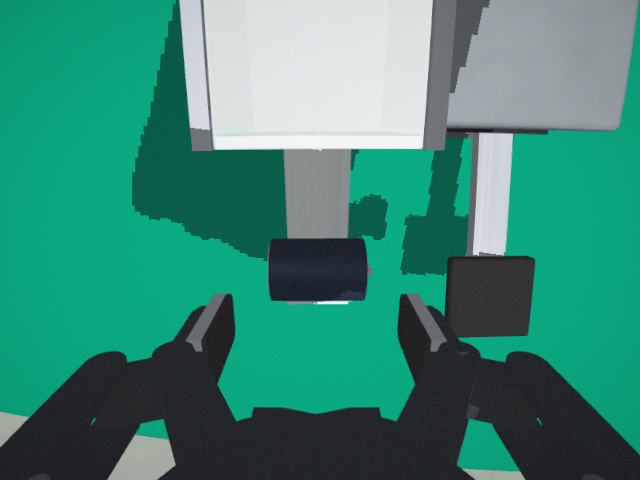

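The can is centred between the open jaws at (318,270). Going down.

step_arm(plan="0 0 0 0 0 -15 45;0 0 0 0 0 -30 45;0 0 0 0 0 -40 45;0 0 0 0 0 -50 45;0 0 0 0 0 -55 45;0 0 0 0 0 -60 45;0 0 0 0 0 -60 45")

```text
clock: 19.0
eef_pos: [751.3, -209.1, 22.7]
tcp_rot: [3.141, -0.001, -3.006]
contact_force: [-0.6, 0.1, -0.3]
opening: 0.821
grasp_force: 0.0
```

step_arm(plan="0 0 0 0 0 0 130;0 0 0 0 0 0 130;0 0 0 0 0 0 130;0 0 0 0 0 0 130;0 0 0 0 0 0 130;0 0 0 0 0 0 130", force=30)

```text
clock: 19.6
eef_pos: [751.9, -209.3, 24.0]
tcp_rot: [-3.141, 0.001, -3.006]
contact_force: [-0.8, 0.5, 3.6]
opening: 0.602
grasp_force: 32.1
```

step_arm(plan="0 0 0 0 0 2 140;0 0 0 0 0 5 140;0 0 0 0 0 10 140;0 0 0 0 0 20 140;0 0 0 0 0 35 140;0 0 0 0 0 60 140;0 0 0 0 0 85 140;0 0 0 0 0 110 140")

```text
clock: 20.4
eef_pos: [751.9, -209.3, 135.9]
tcp_rot: [-3.141, 0.001, -3.006]
contact_force: [-0.1, -0.2, -0.2]
opening: 0.604
grasp_force: 31.7
```

Run:
```python
from h import *
s=r.sense();print(s["eef_pos"],s["contact_force"],s["opening"],s["grasp_force"],s["qpos"])
p,d,c=grab("wrist"); W=cloud(d,c); np.savez("w6.npz",p=p,W=W)
e=s["eef_pos"];f=np.array([.9904,.1383]);y=np.array([.1383,-.9904])
L=(W[...,:2]-e[:2]);a=L@f;b=L@y;z=W[...,2]-e[2]
m=np.isfinite(z)&(abs(a)<30)&(abs(b)<23)&(z>-20)&(z<60);print("held",m.sum(),np.percentile(a[m],[2,50,98]),np.percentile(b[m],[1,50,99]),np.percentile(z[m],[1,50,98]))
for v in range(230,330,8): print(v,np.round([a[v,318],b[v,318],z[v,318]],1),p[v,318])
```

```text
[ 751.86323395 -209.27769061  135.93194845] [-0.10117105 -0.24922312 -0.2098665 ] 0.6044845116753016 31.684918999671936 [-2.73394319e-01  6.62962806e-01  1.31631045e+00 -3.38963289e-06
  1.16117011e+00 -1.97972689e+00]
held 11039 [-16.85423623  -7.43746472  12.96298982] [-22.49309539  -0.08455032  22.53185412] [21.03292823 41.07633667 44.59723697]
230 [  -0.9   -2.2 -103.6] [132 138 139]
238 [   5.4   -2.2 -103.4] [132 137 140]
246 [  12.    -2.2 -103.9] [71 70 72]
254 [ 14.4  -2.2 -92.4] [33 32 34]
262 [ 19.   -2.1 -87.8] [195 202 204]
270 [  45.3   -2.3 -136.3] [ 10 175 137]
278 [-15.4  -1.7  19.5] [11 75 68]
286 [-16.2  -1.7  29.1] [26 34 45]
294 [-15.2  -1.6  33.8] [22 30 43]
302 [-13.3  -1.6  36.7] [31 35 50]
310 [-10.9  -1.6  38.4] [30 38 46]
318 [-9.3 -1.6 41.4] [36 43 54]
326 [-6.  -1.6 41.4] [35 43 52]
```

step_arm(plan="0 0 0 0 0 30 140;0 0 3 -10 20 60 140;0 0 6 -35 60 60 140;0 0 9 -60 100 60 140;0 0 9 -85 143 60 140;0 0 9 -105 180 60 140;0 0 9 -125 215 60 140;0 0 9 -145 250 60 140")

```text
clock: 21.25
eef_pos: [605.9, 42.2, 194.7]
tcp_rot: [-3.141, 0.002, -2.849]
contact_force: [1.1, -1.2, -0.2]
opening: 0.603
grasp_force: 31.7
```

step_arm(plan="0 0 0 -20 35 0 140;0 0 0 -40 70 0 140;0 0 0 -60 105 0 140;0 0 0 -80 140 0 140;0 0 0 -100 170 0 140;0 0 0 -112 190 0 140;0 0 0 -112 193 0 140;0 0 0 -112 193 0 140")

```text
clock: 22.05
eef_pos: [494.9, 234.3, 194.3]
tcp_rot: [-3.142, 0.002, -2.847]
contact_force: [0.6, -0.1, -1.8]
opening: 0.601
grasp_force: 31.7
```

Run:
```python
from h import *
s=r.sense();print(s["eef_pos"],s["tcp_rot"],s["opening"],s["grasp_force"])
p,d,c=grab("wrist"); W=cloud(d,c); cv2.imwrite("pics/w7.png",p[...,::-1])
p2,d2,c2=grab("top"); V=cloud(d2,c2)
for n,W in(("wrist",W),("top",V)):
    m=np.isfinite(W).all(2)&(W[...,2]>32)&(W[...,2]<46)&(abs(W[...,0]-495)<125)&(abs(W[...,1]-234)<115)
    q=W[m]; print(n,len(q),cv2.minAreaRect(q[:,:2].astype(np.float32)),np.median(q[:,2]))
    m=np.isfinite(W).all(2)&(abs(W[...,2]-3)<4)&(abs(W[...,0]-495)<50)&(abs(W[...,1]-234)<40);print("floor",m.sum(),np.median(W[m][:,2]) if m.any() else 0)
```

```text
[494.92059082 234.29626047 194.34642317] [-3.14154769e+00  1.59134707e-03 -2.84739291e+00] 0.6013412808163807 31.669607162475586
wrist 2755 ((482.7386779785156, 232.04559326171875), (175.85589599609375, 140.75881958007812), 16.880205154418945) 39.67840012575982
floor 7896 2.9415771944266
top 150 ((509.8642272949219, 188.0787353515625), (203.94166564941406, 53.14223098754883), 19.822229385375977) 39.33899566951311
floor 174 2.807963468023331
```

View pics/w7.png

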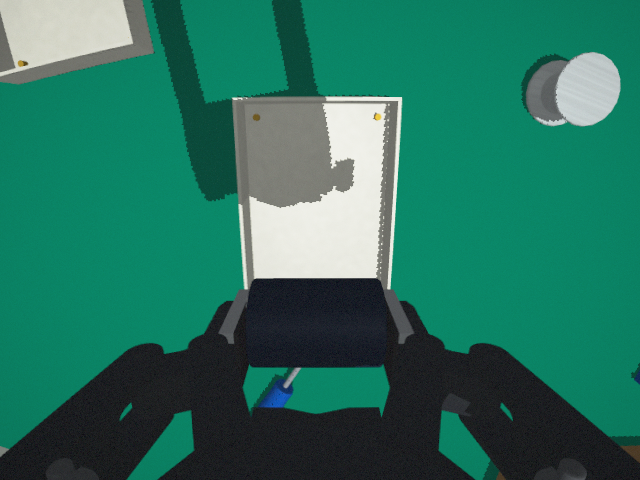

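The can is held level over the chassis, which spans columns 235-400, and it is centred across. Lowering.

step_arm(plan="0 0 0 0 0 -40 140;0 0 0 0 0 -80 140;0 0 0 0 0 -115 140;0 0 0 0 0 -145 140;0 0 0 0 0 -165 140;0 0 0 0 0 -180 140;0 0 0 0 0 -188 140;0 0 0 0 0 -188 140")

```text
clock: 22.95
eef_pos: [494.6, 233.2, 4.9]
tcp_rot: [-3.141, -0.001, -2.85]
contact_force: [-0.8, 0.4, -2.0]
opening: 0.606
grasp_force: 31.7
```

step_arm(plan="0 0 0 0 0 -2 140;0 0 0 0 0 -4 140;0 0 0 0 0 -6 140;0 0 0 0 0 -8 140;0 0 0 0 0 -8 140")

```text
clock: 23.45
eef_pos: [494.5, 233.8, -2.6]
tcp_rot: [-3.142, -0.0, -2.849]
contact_force: [0.2, -0.3, -0.3]
opening: 0.605
grasp_force: 31.7
```

step_arm(plan="0 0 0 0 0 -1 140;0 0 0 0 0 -2 140;0 0 0 0 0 -2 140")

```text
clock: 23.75
eef_pos: [494.5, 233.7, -4.7]
tcp_rot: [-3.142, -0.0, -2.849]
contact_force: [0.3, -0.4, -0.3]
opening: 0.603
grasp_force: 31.7
```

step_arm(plan="0 0 0 0 0 -0.5 140;0 0 0 0 0 -1 140;0 0 0 0 0 -1 140")

```text
clock: 24.05
eef_pos: [494.7, 233.8, -5.3]
tcp_rot: [3.142, 0.0, -2.849]
contact_force: [-1.4, -0.4, 3.2]
opening: 0.603
grasp_force: 32.1
```

Floor contact, as predicted. Opening.

step_arm(plan="0 0 0 0 0 0 95;0 0 0 0 0 0 85;0 0 0 0 0 0 75;0 0 0 0 0 0 65;0 0 0 0 0 0 60;0 0 0 0 0 0 60")

```text
clock: 24.65
eef_pos: [494.6, 233.8, -5.6]
tcp_rot: [3.142, -0.0, -2.849]
contact_force: [0.4, -0.8, 0.1]
opening: 0.769
grasp_force: 0.0
```

step_arm(plan="0 0 0 0 0 3 60;0 0 0 0 0 8 60;0 0 0 0 0 18 60;0 0 0 0 0 40 60;0 0 0 0 0 80 60;0 0 0 0 0 120 60;0 0 0 0 0 160 60;0 0 0 0 0 180 60")

```text
clock: 25.45
eef_pos: [496.0, 234.4, 179.0]
tcp_rot: [3.141, 0.005, -2.849]
contact_force: [0.9, 0.3, -0.4]
opening: 0.766
grasp_force: 0.0
```

Run:
```python
from h import *
s=r.sense();print(s["clock"],s["eef_pos"],s["contact_force"])
for n in("wrist","scene"):
    p,d,c=grab(n);W=cloud(d,c);pm=p.max(2)
    m=np.isfinite(W).all(2)&(W[...,2]>15)&(W[...,2]<44)&(abs(W[...,0]-495)<60)&(abs(W[...,1]-234)<45)&(pm<90)
    q=W[m];print(n,len(q),np.median(q,0) if len(q) else 0,np.percentile(q[:,2],98) if len(q) else 0, cv2.minAreaRect(q[:,:2].astype(np.float32)) if len(q) else 0)
```

```text
25.45 [495.95177747 234.41385585 179.02153743] [ 0.91571775  0.33341436 -0.35629197]
wrist 2159 [491.66296713 231.92414801  35.98275688] 39.469042922371585 ((494.24749755859375, 234.73814392089844), (33.592994689941406, 53.24895477294922), 16.819305419921875)
scene 168 [499.09317789 226.39909334  33.94003072] 40.40286562239556 ((496.9286193847656, 229.75796508789062), (33.71697235107422, 50.33742141723633), 16.964513778686523)
```

Both cameras show the can lying on the chassis floor, centred, with its top at about 39 mm. The arm is clear.

```bash
python3 -c "
from rig import r
print(r.sign_off())"
```

```text
the job is handed in; nothing more can be done
None
```

The job is handed in at about 25 s. I pressed the pedal to its stop (about 12 N), eased it back up with the lid shut after, and laid the capacitor on the floor of the farthest empty chassis.

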